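# Oil the bar in the bench vice

## Task

Two metal canisters are screwed to the workshop bench. Give the steel bar in the small vice a shot from the tall slim one, whose spout points at the vice: press its cap straight down from above as far as it goes, keep it down for a moment (half a second is enough), then let go so that it springs fully back up. Do not press the cap of the short wide canister, and leave the small amber bottle where it stands.

Things in the scene. Friction and masses are not known exactly. Their poses are not given: they have to be found in the camera images.
- spray_top (a point): Centre of the flat top of the cap to press: grey, 40 mm wide, 22 mm high, stub spout on its side, on the tall slim metal can with paper band (54 mm wide, fixed, left or right of the robot's middle line). 190 mm above the bench at rest; moves with the cap. z up; x along the spout to the small blue vice 170 mm off (122 mm high). Nothing else on the bench nearby stands above 130 mm.
- spray_cap (a joint): Travel of that cap straight down, in m: 0 at rest (up), 0.008 fully down on its stop. A spring pushes it back up: it starts to move at about 1.5 N and is fully down at about 5.5 N.
- squat_cap (a joint): Travel of the cap of the other canister, not to be pressed: a short wide can 86 mm wide with the same grey cap and spring, its top 127 mm above the bench, fixed at least 300 mm away across the robot's middle line. In m: 0 at rest (up), 0.008 fully down.
- bottle: Small amber glass bottle with a black cap, 52 mm wide and 115 mm high, standing loose near the robot's middle line between the two canisters. Origin at the centre of its underside, z up. Leave it standing where it is.
There are look-alikes about, which are no part of the job. Of the things that look like the part that bears spray_top, the middle-sized one is meant.

How it is judged:
By the outcome, as a careful person would: the job done as asked, in the order asked, and still so for the second after the job is handed in, with the robot touching nothing.
It also fails if it takes over 27 s, if anything falls off the work surface, if the arm or the gripper's body presses on something with over 40 N, if the wrist force passes 120 N, or if a joint passes its speed limit or range.

## Robot

A 6-joint arm with a two-finger parallel gripper is mounted at the origin on the work surface. World frame = base frame: x ahead of the robot, y to its left, z up, the work surface at z = 0. Lengths are in mm, angles in rad, forces in N, time in s.
With the tool pointing down it reaches from about 275 to 825 mm from the base axis. Payload 5.2 kg.
Tool frame: the origin (TCP) lies at the very end of the fingers, on their centre line; the grasp point (between the pads) lies 19 mm behind it; z points along the fingers, y is the direction in which the jaws open and shut (so a half turn about z gives the same grasp; the last joint's range is limited). The gripper opens to 93 mm and grips with 3 to 60 N. Pads are 15 mm wide; open, the fingers measure 128 mm over their backs; the gripper's body (75 mm by 188 mm) begins 65 mm behind the grasp point.
Start: joints at [1.061, 0.259, 1.535, -0, 1.348, -0.203], TCP at [166.083, 524.329, 218.653] pointing down, gripper open.
Joint ranges: [-3.14, 3.14], [-0.91, 2.08], [0.19, 2.58], [-1.22, 4.36], [0.22, 2.71], [-3.12, 3.12]. Speed limits (rad/s): [2.57, 2.57, 3.14, 3.14, 3.14, 3.14].

## Interface

Orientations are given as [roll, pitch, yaw] about the fixed x, y, z axes, in that order (R = Rz(yaw) Ry(pitch) Rx(roll)).
In Python, from bench import robot gives the robot as it stands. The module is installed in compiled form; this text tells all that it offers. Calls block until the motion is done:
- robot.move_ptp(position, orientation): joint-space move of the TCP to a pose.
- robot.move_linear(position, ori=None, speed=150, f_stop=None): straight line of the TCP; ori=None keeps the orientation; speed is the mean speed in mm/s. With f_stop (N) it stops when the force on the tool has changed by that much, and returns True; else False.
- robot.move_j(angles): joint-space move.
- robot.move_gripper(opening): opening from 0.0 (shut) to 1.0 (fully open); the grip force is fixed at half the most; returns when the fingers have stopped.
- robot.sleep(seconds).
- robot.inverse_kinematics(position, orientation): joint angles nearest the present ones, or None.
- robot.get_image(name): name is "scene" or "side" or "wrist"; returns a dict with "img" (480x640x3 uint8, blue, green, red), "fovy" (degrees; the focal length in pixels is half the picture's height over the tangent of half this angle, whatever the lens; pixels are square), "cx", "cy" (the principal point, pixels), "k1" (the pictures are not rectified: a ray, as slopes to the right and down, at radius r is drawn at 1 + k1 r^2 times it, then the intrinsics apply), "eye" and "orientation" of the camera in the world. Camera axes: x right, y down, z forward; pixel columns grow to the right and rows downward; lengths in mm; the calibration is good to about 2 mm. A picture is of the moment at which its call begins. There is no depth.
A pose or a line that the arm cannot do raises robot.MotionError and nothing moves.
- robot.hand_in(): hands the job in, once; it reports no verdict.
Readings, each from a call of its own:
- robot.current_t(): time.
- robot.current_qpos(): joint angles.
- robot.current_joint_vel(): joint speeds.
- robot.current_joint_efforts(): joint torques, N m.
- robot.current_tcp_pos(): TCP position.
- robot.current_eef_rot(): TCP orientation.
- robot.current_contact_force(): force on the tool from outside, world axes, zero at the start.
- robot.current_ft_torque(): the same for the moment, N m.
- robot.current_gripper_width(): opening from 0.0 (shut) to 1.0 (fully open).
Only numpy, scipy, OpenCV 4.12 (cv2) and the standard library are available. Lean on these libraries where they do the work, as an engineer would, in place of code of your own. Each camera call takes 0.05 s, during which the arm holds its last target. There are 200 camera calls.

## Working session

There is one attempt and no reset: what is moved stays moved. The work goes in short steps, each a Python script; the robot and the scene stay as the last script left them, time stands still between calls to the robot, and variables do not carry over. Pictures are saved under pics/ and viewed, about 8 in all and at most 12, crops included, and the job is handed in when it is done.

```bash
mkdir -p pics
cat > h.py <<'E'
import numpy as np, cv2
from scipy.spatial.transform import Rotation as R
from bench import robot
def rot(o):
    o=np.array(o,float)
    return o if o.shape==(3,3) else R.from_euler('xyz',o).as_matrix()
def K(c):
    f=240/np.tan(np.radians(c['fovy'])/2); return np.array([[f,0,c['cx']],[0,f,c['cy']],[0,0,1.]])
def ray(c,px):
    p=cv2.undistortPoints(np.array([[px]],float),K(c),np.array([c['k1'],0,0,0,0.]))[0,0]
    d=rot(c['orientation'])@np.array([p[0],p[1],1]); return np.array(c['eye'],float),d/np.linalg.norm(d)
def onplane(c,px,z):
    e,d=ray(c,px); return e+d*(z-e[2])/d[2]
def cross(r):
    A=sum(np.eye(3)-np.outer(d,d) for e,d in r); b=sum((np.eye(3)-np.outer(d,d))@e for e,d in r); return np.linalg.solve(A,b)
E
python3 - <<'E'
from h import *
for n in ("scene","side","wrist"):
    c=robot.get_image(n); cv2.imwrite(f'pics/{n}0.png',c['img']); print(n,{k:v for k,v in c.items() if k!='img'})
    import pickle; pickle.dump(c,open(f'{n}0.pkl','wb'))
print(robot.current_eef_rot(),robot.current_t())
E
```

```text
scene {'fovy': 53.49338213716003, 'cx': 314.2228243267691, 'cy': 243.55367717544294, 'k1': 0.00921772505006991, 'eye': array([1006.72353664,  418.95980443,  841.95154671]), 'orientation': array([-2.43691855, -0.01001318,  2.2269296 ])}
side {'fovy': 42.34642464559177, 'cx': 316.9007140503657, 'cy': 242.8426350992159, 'k1': -0.11023622162508113, 'eye': array([475.01569445, 689.90019058, 948.82013866]), 'orientation': array([-2.47894861e+00,  1.94737836e-03, -3.06786679e+00])}
wrist {'fovy': 64.54254900254568, 'cx': 325.87644084548657, 'cy': 249.20142142071737, 'k1': -0.05868604210260886, 'eye': array([ 89.17393732, 548.61910397, 384.76866588]), 'orientation': array([2.84946718e+00, 1.52018518e-03, 1.26525984e+00])}
[-3.14021086e+00 -2.54529854e-04  2.83479410e+00] 0.15
```

View pics/scene0.png

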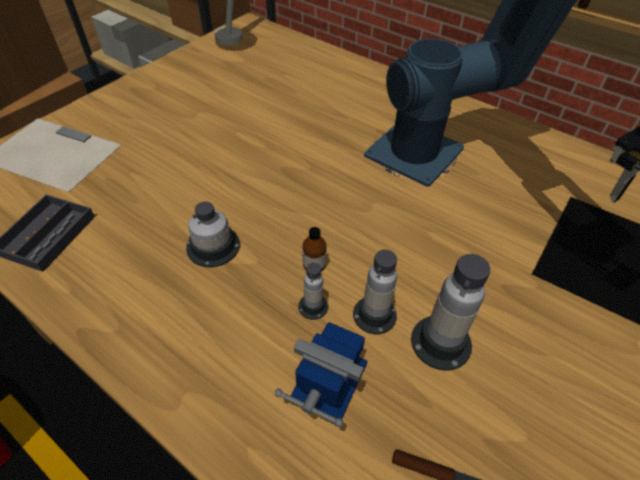

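View pics/side0.png

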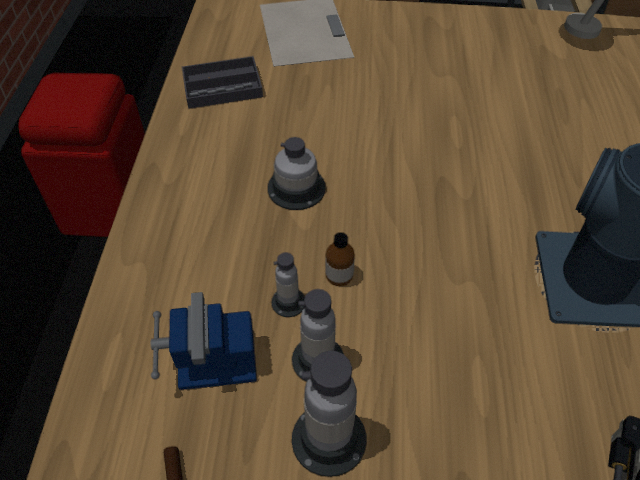

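Candidates for the tall can, scene/side pixels of the cap top:
- Small: (314,270) / (286,260)
- Middle: (385,260) / (318,300)
- Large: (471,268) / (331,368)

The squat can's cap is at (205,211) / (295,146). I'll triangulate all four and check with a close crop.

Run:
```python
from h import *
import pickle
s=pickle.load(open('scene0.pkl','rb')); d=pickle.load(open('side0.pkl','rb'))
for n,a,b in (('small',(314,267),(286,258)),('mid',(385,257),(318,297)),('large',(471,265),(331,365)),('squat',(205,209),(295,144)),('bottlecap',(314,231),(340,238)),('vice bar',(328,360),(196,325))):
    ra,rb=ray(s,a),ray(d,b); p=cross([ra,rb]); print(n,p.round(0), 'scene z190',onplane(s,a,190).round(0)[:2],'side z190',onplane(d,b,190).round(0)[:2])
A=cv2.resize(s['img'][230:380,270:500],None,fx=2.6,fy=2.6,interpolation=2)[:, :400]
A=cv2.resize(s['img'][235:345,280:430],None,fx=2.6,fy=2.6,interpolation=cv2.INTER_CUBIC)
B=cv2.resize(d['img'][270:380,265:415],None,fx=2.6,fy=2.6,interpolation=cv2.INTER_CUBIC)
cv2.imwrite('pics/crop1.png',np.hstack([A,B]))
```

```text
small [572.  92. 135.] scene z190 [606. 118.] side z190 [565. 132.]
mid [512. 202. 192.] scene z190 [511. 203.] side z190 [511. 199.]
large [485. 337. 249.] scene z190 [434. 330.] side z190 [486. 307.]
squat [ 584. -188.  125.] scene z190 [ 623. -131.] side z190 [ 575. -120.]
bottlecap [486.  27. 114.] scene z190 [540.  67.] side z190 [485.  87.]
vice bar [700. 220. 118.] scene z190 [731. 241.] side z190 [680. 259.]
```

View pics/crop1.png

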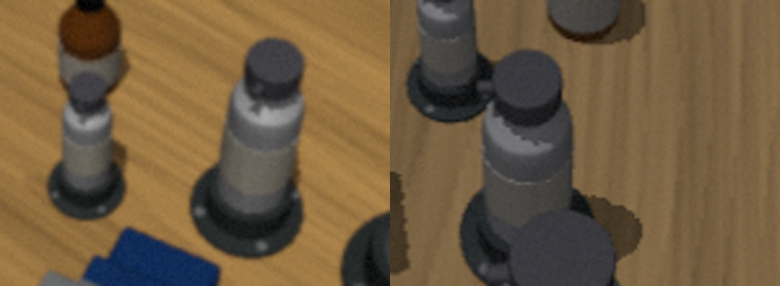

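The middle can's cap top triangulates to about (511, 201, 192), which matches the 190 mm given. The small one comes out at 135 mm and the large at 249 mm. The crop shows the middle can's grey cap, paper band, and stub spout facing the vice. Next: shut the gripper, go up over the large can's height, move above the cap and look.

Run:
```python
from h import *
import pickle
for y in (np.pi/2,-np.pi/2): print(y,robot.inverse_kinematics([511,201,320],[np.pi,0,y]))
robot.move_gripper(0.0)
p=robot.current_tcp_pos(); robot.move_linear([p[0],p[1],320],speed=250)
best=None
for y in (np.pi/2,-np.pi/2):
    q=robot.inverse_kinematics([511,201,320],[np.pi,0,y])
    if q is not None:
        c=np.abs(np.array(q)-robot.current_qpos()).max()
        if best is None or c<best[0]: best=(c,y)
print(best)
robot.move_ptp([511,201,320],[np.pi,0,best[1]])
c=robot.get_image("wrist"); pickle.dump(c,open('wrist1.pkl','wb')); cv2.imwrite('pics/w1.png',c['img'])
print(robot.current_t(),robot.current_tcp_pos(),robot.current_eef_rot(),c['eye'],robot.current_contact_force())
```

```text
1.5707963267948966 [ 1.71581392e-01  2.10263797e-01  1.35413321e+00 -4.44089210e-16
  1.57719565e+00  1.71581392e-01]
-1.5707963267948966 [ 0.17158139  0.2102638   1.35413321  0.          1.57719565 -2.97001126]
(np.float64(0.8896088452184447), 1.5707963267948966)
3.9333 [510.48874287 202.04696817 320.017081  ] [-3.14147244e+00 -3.41148550e-04  1.57275212e+00] [510.42046006 282.56006111 486.81863608] [-1.10324522  0.14584347  0.61054652]
```

View pics/w1.png

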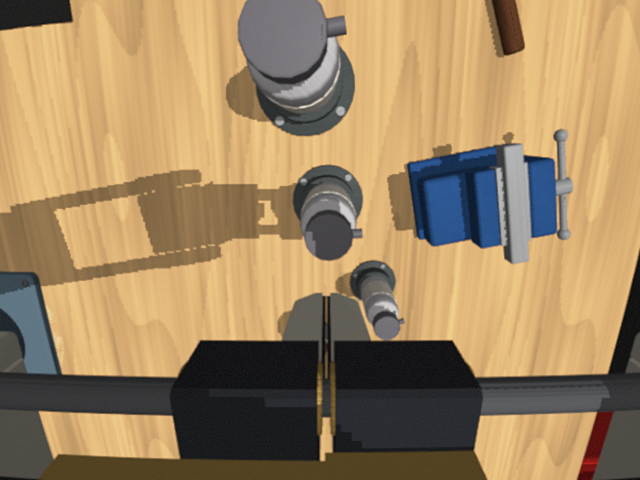

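The wrist view shows the middle can's cap top centred at about (328,234), with its spout pointing right at the vice. The large can is above it in the picture and the small one at (386,325). I'll cast that pixel onto z=190 and press.

Run:
```python
from h import *
import pickle
c=pickle.load(open('wrist1.pkl','rb')); w=onplane(c,(328,234),190); print('wrist est',w.round(1))
t=(w[:2]+np.array([511,201]))/2
assert np.linalg.norm(w[:2]-[511,201])<10
robot.move_linear([*t,205],speed=100)
f0=np.array(robot.current_contact_force())
touch=robot.move_linear([*t,176],speed=15,f_stop=12)
z1=robot.current_tcp_pos(); f1=robot.current_contact_force()-f0; t1=robot.current_t()
d=robot.get_image("side"); cv2.imwrite('pics/press.png',cv2.resize(d['img'][240:400,220:420],None,fx=3,fy=3)); 
robot.sleep(0.8)
print(touch,z1,f1,'after',robot.current_tcp_pos(),robot.current_contact_force()-f0,t1,robot.current_t())
```

```text
wrist est [512.2 206.1 190. ]
True [511.6081961  203.55075923 182.38686374] [-1.12254171 -0.76940111  4.71550445] after [511.58228645 203.52677672 182.28404199] [-1.43454394 -1.24026849  5.59726222] 6.65 7.5
```

It tripped the force stop at z=182.3, but only about 5.6 N is held, which is borderline for fully down. I'll press a little further without releasing.

Run:
```python
from h import *
p=np.array(robot.current_tcp_pos())
for dz in (0.8,1.6,2.4,3.2):
    robot.move_linear([p[0],p[1],p[2]-dz],speed=15); robot.sleep(0.1)
    f=robot.current_contact_force(); print(dz,robot.current_tcp_pos().round(2),np.round(f,1))
    if f[2]>15: break
robot.sleep(0.7)
print(robot.current_tcp_pos(),robot.current_contact_force(),robot.current_t())
d=robot.get_image("side"); cv2.imwrite('pics/press.png',cv2.resize(d['img'][240:400,220:420],None,fx=3,fy=3)); print(robot.current_t())
```

```text
0.8 [511.62 203.54 182.24] [-2.7 -1.5  7.2]
1.6 [511.65 203.55 182.17] [-3.8 -0.3 11.5]
2.4 [511.69 203.55 182.13] [-4.7 -0.9 15.6]
[511.68555252 203.58564958 182.10497309] [-6.27301337 -1.09079914 16.60883448] 9.25
9.3
```

View pics/press.png

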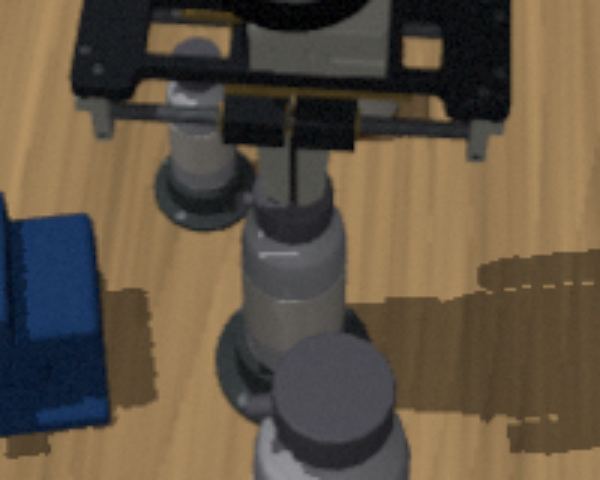

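The view shows the fingers centred on the middle cap, which is pushed down onto the can. The force rose to 16.6 N while z stayed at 182.1, so it is on its stop. I'll release straight up.

Run:
```python
from h import *
p=np.array(robot.current_tcp_pos())
robot.move_linear([p[0],p[1],200],speed=30)
robot.move_linear([p[0],p[1],320],speed=150)
robot.sleep(0.3)
print(robot.current_contact_force())
d=robot.get_image("scene"); cv2.imwrite('pics/end.png',d['img']); print(robot.current_t())
```

```text
[ 0.65333966 -0.4946174  -0.23373076]
11.4167
```

View pics/end.png

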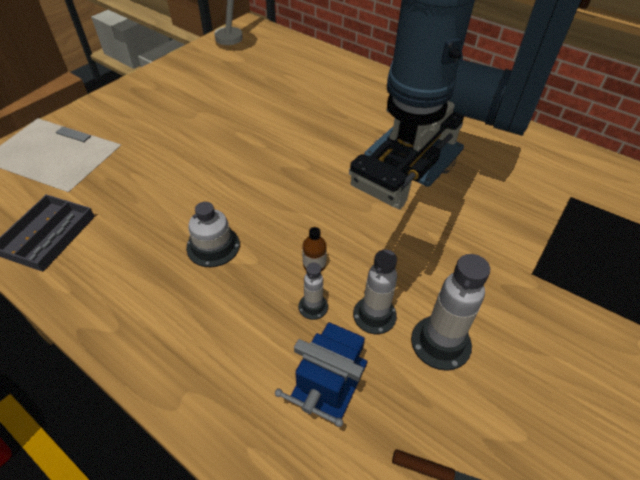

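The gripper is clear, the middle cap is back up at (385,260) as at the start, and the bottle at (314,245) and the squat can at (208,230) haven't moved. Handing in.

```bash
python3 -c "
from h import *
robot.hand_in()"
```

```text
the job is handed in; nothing more can be done
```

I pressed the cap of the middle-sized tall slim canister straight down onto its stop with the shut fingers. I held it there for over half a second, released it straight up, and handed the job in at about 11.4 s.

- **Right cap:** its top triangulated to about 192 mm high, against 190 mm given. The look-alikes came out at 135 and 249 mm.
- **Position:** the close wrist view put the cap 5 mm further in y than the first estimate. I pressed at the midpoint, about (512, 204), which is well within the 40 mm cap.
- **Fully down:** the first force stop left only about 5.6 N on the cap, which was borderline, so I pressed a little further without letting go. The force then rose to 16.6 N while the height stayed at 182.1 mm, about 8 mm below rest.
- **After release:** the force on the tool was back near zero. By eye in the last picture, the cap was back up, and the bottle and short wide canister looked unmoved. I took no separate measurement of the cap's return.

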